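Lock the cartridge in a portable gas stove

ROBOT

A 6-joint arm with a two-finger parallel gripper is mounted at the origin on the work surface. World frame = base frame: x ahead of the robot, y to its left, z up, the work surface at z = 0. Lengths are in mm, angles in rad, forces in N, time in s.
With the tool pointing down it reaches from about 350 to 875 mm from the base axis. Payload 15.5 kg.
Tool frame: the origin (TCP) lies on the centre line of the jaws, within the pads' length; the fingertips stand 19 mm ahead of it and the grasp point (between the pads) is the TCP; z points along the fingers, y is the line along which they close (so a half turn about z gives the same grasp; the last joint's range is limited). The gripper opens to 85 mm and grips with 20 to 120 N. Pads are 22 mm wide; open, the fingers measure 114 mm over their backs; the gripper's body (76 mm by 85 mm) begins 54 mm behind the grasp point. The pads swing forward as they close: fully open they stand 13 mm farther back than shut.
Start: joints at [-1.274, 0.494, 1.345, -0, 1.302, -0.096], TCP at [239.237, -577.402, 250.277] pointing down, gripper open.
Joint ranges: [-2.91, 2.91], [-0.82, 2.16], [0.22, 2.67], [-1.22, 4.37], [0.12, 2.79], [-3.08, 3.08]. Speed limits (rad/s): [1.89, 1.89, 2.57, 3.01, 3.01, 3.01].

INTERFACE

Orientations are given as a 3x3 rotation matrix whose columns are the frame's x, y, z axes.
In Python, from workcell import robot gives the robot as it stands. The module is installed in compiled form; this text tells all that it offers.
- The arm moves only by the tool step_arm, never from a script. Its arguments are lists of equal length, an entry for each row: "translation": the shift along the world's x, y, z in mm, a list of three; "rot": the turn, a rotation vector about the world's x, y, z in rad, a list of three. A call has 1 to 20 rows; each row is the pose to reach, as a shift and turn from the pose commanded when the call began; what a row does not reach only later rows make up. A row lasts 1/10 s, in which the tool goes at most 50 mm and 8.59 degrees, less where a joint would pass 70% of its speed; a pose out of reach is approached as far as the arm can. A call with a gripper value outside its range is refused whole. "jaw" is the opening in per cent of the stroke, from 0 (shut) to 100 (fully open), set as the call begins (left out, the last holds). The fingers move at their own pace and stop on an object; the grip force is fixed at half the most. Time passes only in rows, so rows that repeat a pose let the fingers close. It gives the time, the measured TCP pose, the force, the opening and the grip force at its end, in the units of the state.
- robot.state(): the state, without advancing time (a new reading comes with each control period).
- robot.camera(name): name is "scene" or "top"; returns (picture, depth): 400x640x3 uint8, red, green, blue; 400x640 float32, mm along the optical axis (not along the pixel's ray), 0 where there is no reading.
- robot.camera_model(name): a dict with "mtx" (3x3 intrinsics, pixels), "D" ([k1, k2, p1, p2, k3] as OpenCV has them; the pictures are not rectified), "R" (3x3) and "t" (3): a world point X has camera coordinates R X + t. Camera axes: x right, y down, z forward; pixel columns grow to the right and rows downward; lengths in mm; the calibration is good to about 2 mm. A picture is of the moment at which its call begins. camera_model takes no time and is no camera call.
- robot.finish_job(): hands the job in; it is judged then, once.
The state is a dict: "t": time; "joint_positions": joint angles; "qd": joint speeds; "joint_efforts": joint torques, N m; "tcp_pos": TCP position; "orientation": TCP orientation; "wrist_force": force on the tool from outside, world axes, zero at the start; "ft_torque": the same for the moment, N m; "finger_gap": finger opening in mm; "gripper_force": force on a finger pad.
Only numpy, scipy, OpenCV 4.12 (cv2) and the standard library are available. Lean on these libraries where they do the work, as an engineer would, in place of code of your own. Each camera call takes 0.05 s, during which the arm holds its last target. There are 200 camera calls.

TASK

Get the portable gas stove ready for the cook: push the cover over the gas cartridge fully shut, and press the red lever on the front down until it snaps over and stays in its locked position. Touch the stove with the fingers only and do not shove or lift it, leave its black knob at off, and leave the mortar, the pestle and the two ramekins where they are.

Things in the scene. Friction and masses are not known exactly. Their poses are not given: they have to be found in the camera images.
- stove: Green gas stove on rubber feet, 1.9 kg, loose. 340 mm wide (y), 280 deep (x), top 93 mm up. Origin: centre of underside; x front to back, y to its left, z up. Front face (red lever, black knob) at x -141. Burner centre at y +66, its pan supports reach 85 mm from there and 127 mm up. Bay with yellow cartridge: y -48 to -170, under the cover.
- cover (a joint): Angle (rad) of the green cover over the cartridge bay on the stove's right: 0 is fully shut (flat), it opens upward, 1.57 is upright, stop at 1.75. Stiff hinge: it stays where it is left, takes up to 4 N near its free edge to move and does not fall shut by itself.
- cover_hinge (a point): Middle of the hinge line: x 0, y -52, z 93 mm in the stove's frame; the line runs along the stove's x, on the burner side of the bay. The cover is 262 mm long along it (131 each way), 4 mm thick. Axes of the cover: -y from hinge to free edge, z normal of its outer face (up when shut, towards the burner when upright).
- cover_edge (a point): Point on the cover's outer face, 95 mm from the hinge line, halfway along it. Beyond it the cover bends down into a 35 mm skirt, ending 121 mm from the hinge line. When shut this point is 97 mm above the worktop. Same axes as cover_hinge.
- lever (a joint): Angle (rad) of the red cartridge lever on the stove's front: 0 is up (unlocked), 0.48 is down (locked). An over-centre spring holds it at either end: pressing the tab's end down takes 7 to 8 N at first, less towards 0.24, then it snaps down by itself.
- lever_tab (a point): Middle of the red tab's upper face, 6 mm short of its outer end. Tab 20 mm wide (stove's y), 8 mm thick, standing 25 mm out of the front face through an upright slot. Pivot 36 mm behind the front face at y -58, z 54 mm in the stove's frame. This point is about 71 mm above the worktop when up, 44 mm when down. Its y is the stove's y.
- knob (a joint): Angle (rad) of the black ignition knob, 42 mm across, on the stove's front at y -127, z 54 mm (69 mm right of the lever), standing 22 mm out. 0 is off; it turns either way, with slight friction. To be left at off.
- ramekin_a: Blue ceramic ramekin, 80 mm across at the rim, 42 mm high, loose, in front of the stove. Origin at the centre of its underside.
- ramekin_b: A second blue ramekin like the first.
- mortar: Grey stone mortar, 156 mm across at the rim, 110 mm high, 3.8 kg, standing to the left of the stove. Origin at the centre of its underside.
- pestle: Hardwood pestle, 182 mm long along its x, 40 mm thick, lying to the right of the stove. Origin under its middle, on the worktop.
Mind the look-alikes: they are no part of the job. Of the things that look like the pestle, the largest one is meant. Leave any orange look-alike of the ramekin_a alone.

How it is judged:
By the outcome, as a careful person would: the job done as asked, in the order asked, and still so for the second after the job is handed in, with the robot touching nothing.
It also fails if it takes over 40 s, if anything falls off the work surface, if the arm or the gripper's body presses on something with over 40 N, if the wrist force passes 120 N, or if a joint passes its speed limit or range.

## Working session

There is one attempt and no reset: what is moved stays moved. The work goes in short steps, Python scripts to look and compute and a tool call to move; the robot and the scene stay as the last step left them, time stands still between calls to the robot, and variables do not carry over. Pictures are saved under pics/ and viewed, at most 10 in all, crops included, and the job is handed in when it is done.

Besides the shell and the picture viewer there is one more tool, called after "Call:" as name(argument=value, ...) on one line, values as JSON. step_arm: Moves the arm, as the interface text tells. Its arguments: {"type":"object","properties":{"translation":{"type":"array","items":{"type":"array","items":{"type":"number"}}},"rot":{"type":"array","items":{"type":"array","items":{"type":"number"}}},"jaw":{"type":"number"}},"required":["translation","rot"]}

```bash
mkdir -p pics
cat > h.py <<'E'
import numpy as np, cv2
from workcell import robot
def cloud(name):
    im,d=robot.camera(name); m=robot.camera_model(name)
    K=np.array(m["mtx"]);D=np.array(m["D"]);R=np.array(m["R"]);t=np.array(m["t"])
    h,w=d.shape; u,v=np.meshgrid(np.arange(w),np.arange(h))
    n=cv2.undistortPoints(np.stack([u,v],-1).reshape(-1,1,2).astype(np.float64),K,D).reshape(h,w,2)
    P=np.dstack([n*d[...,None],d])
    X=(P-t)@R
    X[d==0]=np.nan
    return im,X
E
python3 - <<'E'
from h import *
for n in("scene","top"):
    im,X=cloud(n); cv2.imwrite(f"pics/{n}0.png",im[...,::-1]); np.save(f"{n}0.npy",X); np.save(f"{n}0im.npy",im)
    m=robot.camera_model(n); print(n,-np.array(m["R"]).T@m["t"])
print(robot.state())
E
```

```text
scene [1334.53046494 -182.8053057   706.0150307 ]
top [ 520.55374692   56.92376626 1005.11425224]
{'t': 0.1, 'joint_positions': array([-1.27348599e+00,  4.94130693e-01,  1.34608905e+00, -1.36927969e-05,
        1.30250848e+00, -9.54834124e-02]), 'qd': array([-1.79842551e-04, -4.28105681e-04, -2.38424116e-03,  7.44865774e-04,
        9.83533643e-04, -8.01969608e-05]), 'joint_efforts': array([ 2.72734796e-03, -8.83588243e+01, -3.84565616e+01,  1.39085773e-04,
        5.13545456e-03, -4.28273609e-06]), 'tcp_pos': array([ 239.14712194, -577.09381841,  249.74713882]), 'orientation': array([[ 9.23841925e-01,  3.82774057e-01, -3.45288377e-04],
       [ 3.82774200e-01, -9.23841296e-01,  1.08188195e-03],
       [ 9.51246801e-05, -1.13165538e-03, -9.99999355e-01]]), 'wrist_force': array([ 0.52517195,  0.06892031, -0.45240035]), 'ft_torque': array([-0.04296067,  0.03882036,  0.00339773]), 'gripper_force': 0.0, 'finger_gap': 85.45798533239723}
```

View pics/scene0.png

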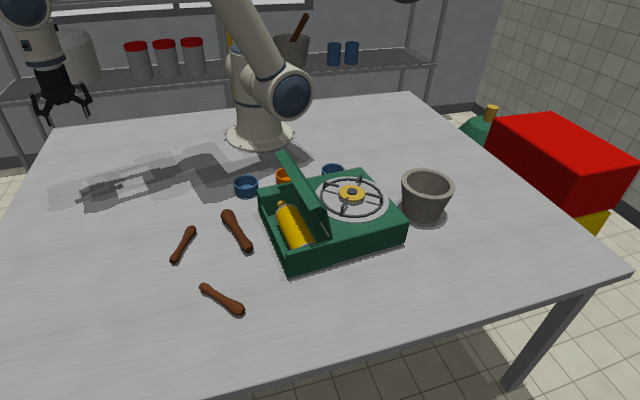

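View pics/top0.png

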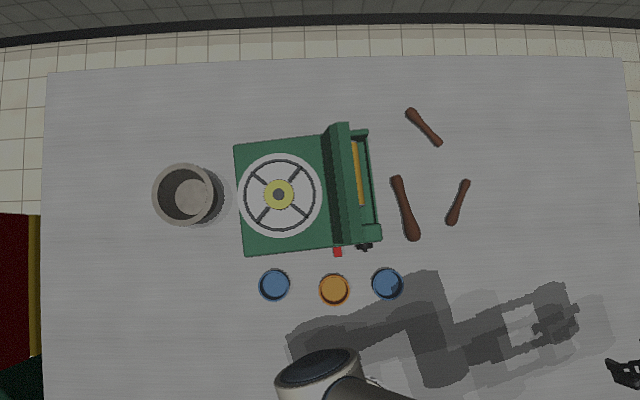

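The scene view shows the stove with its cover upright over the yellow cartridge. In the top view the front faces the robot, with the red lever at (337,252), knob at (364,246), ramekins at (274,284), (387,283) and an orange one at (334,289). The cover runs from (340,122) to (345,245).

Run:
```python
from h import *
im=np.load("top0im.npy");X=np.load("top0.npy")
hsv=cv2.cvtColor(im,cv2.COLOR_RGB2HSV)
g=(hsv[...,0]>60)&(hsv[...,0]<90)&(hsv[...,1]>90); g[:100]=0; g[300:]=0
top=g&(abs(X[...,2]-93)<6)
p=X[top][:,:2]; print("top plate n",len(p),np.median(X[top][:,2]))
# yaw from burner and front edge line
front=[];left=[]
us=np.where(top.any(0))[0]
for u in range(248,328):
    v=np.where(top[:,u])[0]
    if len(v): front.append(X[v[-1],u,:2]); left.append(X[v[0],u,:2])
for n,q in(("front",front),("back",left)):
    q=np.array(q,np.float32); l=cv2.fitLine(q,cv2.DIST_HUBER,0,.01,.01).ravel(); print(n,l, "yaw(y axis)",np.arctan2(-l[0]*np.sign(l[1]),abs(l[1])))
L=[]
for v in range(150,250):
    u=np.where(top[v])[0]
    if len(u): L.append(X[v,u[0],:2])
l=cv2.fitLine(np.array(L,np.float32),cv2.DIST_HUBER,0,.01,.01).ravel(); print("left",l,"yaw",np.arctan2(l[1]*np.sign(l[0]),abs(l[0])))
def rep(n,m):
    k=X[m]; print(n,m.sum(),np.nanmedian(k,0).round(1),np.nanmin(k,0).round(),np.nanmax(k,0).round())
win=np.zeros(g.shape,bool);win[100:300,220:400]=1
rep("red",win&((hsv[...,0]<5)|(hsv[...,0]>175))&(hsv[...,1]>150))
y=win&(hsv[...,0]>22)&(hsv[...,0]<32)&(hsv[...,1]>80);y[:,330:]=0
rep("burner",y)
hi=g&(X[...,2]>135); rep("cover high",hi)
# cover edges
k=X[hi]; zt=np.nanpercentile(k[:,2],95); e=k[k[:,2]>zt-12]; print("zt",zt); r=cv2.minAreaRect(e[:,:2].astype(np.float32));print(r)
b=(hsv[...,0]>100)&(hsv[...,0]<115)&(hsv[...,1]>90)&(X[...,2]>25)
rep("ramA",b&(np.arange(640)<330)[None]&(np.arange(400)>260)[:,None]&(np.arange(400)<305)[:,None]);rep("ramB",b&(np.arange(640)>330)[None]&(np.arange(400)>260)[:,None]&(np.arange(400)<305)[:,None])
o=(hsv[...,0]>8)&(hsv[...,0]<20)&(hsv[...,1]>130)&(X[...,2]>25);o[:265]=0;o[305:]=0;rep("orange",o)
bk=win&(hsv[...,2]<45)&(X[...,2]>20);bk[:240]=0;bk[:,:350]=0;rep("knob",bk)
im=np.load("scene0im.npy");X=np.load("scene0.npy");hsv=cv2.cvtColor(im,cv2.COLOR_RGB2HSV)
g=(hsv[...,0]>60)&(hsv[...,0]<90)&(hsv[...,1]>90); g[:145]=0;g[:,:250]=0;g[:,415:]=0
rep("scene cover",g&(X[...,2]>120))
crop=np.load("top0im.npy")[110:310,220:400]; cv2.imwrite("pics/c0.png",cv2.resize(crop,None,fx=3,fy=3)[...,::-1])
c2=im[130:290,220:420]; cv2.imwrite("pics/c1.png",cv2.resize(c2,None,fx=3.5,fy=3.5)[...,::-1])
```

```text
top plate n 2289 93.35510085573614
front [ 7.7006638e-02 -9.9703056e-01  4.7217148e+02  1.3704863e+02] yaw(y axis) 0.07708296
back [ 7.6184250e-02 -9.9709374e-01  7.4360156e+02  1.4238016e+02] yaw(y axis) 0.076258145
left [9.9552643e-01 9.4483688e-02 6.0259576e+02 2.5619162e+02] yaw 0.09462483
red 68 [466.6  19.3  70.6] [454.  10.  64.] [477.  29.  75.]
burner 575 [607.  155.  115.4] [574. 121.  95.] [642. 193. 122.]
cover high 1051 [611.2  -3.  206.2] [490. -31. 145.] [751.  39. 213.]
zt 210.1281618953068
((620.5895385742188, 0.13500595092773438), (258.5849914550781, 39.45143127441406), 5.334108829498291)
ramA 160 [390.1 179.1  42. ] [345. 145.  26.] [420. 221.  46.]
ramB 155 [ 388.7 -101.9   42. ] [ 339. -145.   26.] [415. -69.  47.]
orange 175 [371.1  27.9  41.8] [331.  -7.  25.] [405.  67.  47.]
knob 158 [464.8 -65.5  53.3] [ 342. -141.   20.] [485. -29.  85.]
scene cover 1068 [669.3  -1.1 204.2] [492. -31. 120.] [755. 205. 209.]
```

View pics/c0.png

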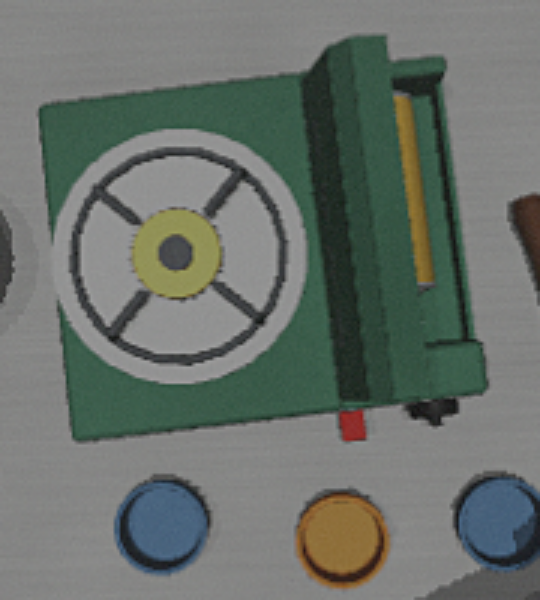

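The crop confirms it: cover nearly upright, lever tab at crop (352,425), and a clear gap between the cover (dark face) and the burner ring. Next I fit the cover angle.

```bash
cat >> h.py <<'E'
yaw=0.083; O=np.array([613,88.,0]); RS=cv2.Rodrigues(np.array([0,0,yaw]))[0]
S=lambda X:(X-O)@RS           # world->stove
W=lambda p:RS@np.array(p,float)+O
E
python3 - <<'E'
from h import *
im=np.load("top0im.npy");P=S(np.load("top0.npy"))
hsv=cv2.cvtColor(im,cv2.COLOR_RGB2HSV)
g=(hsv[...,0]>60)&(hsv[...,0]<90)&(hsv[...,1]>90)
for lo in range(100,216,8):
    m=g&(P[...,2]>lo)&(P[...,2]<=lo+8)&(abs(P[...,0])<125)&(P[...,1]<0)
    if m.sum()>3: print(lo,m.sum(),np.percentile(P[m][:,1],[5,50,95]).round(1))
m=g&(P[...,2]>110)&(P[...,1]<0); print("cover x range",np.percentile(P[m][:,0],[1,99]))
A=robot.state()["orientation"]; 
T=np.array(RS@np.diag([1,-1,-1.])); print(cv2.Rodrigues(T@A.T)[0].ravel())
for p in [(0,0,300),(0,-20,200),(-160,-58,100)]: print(p,W(p)-robot.state()["tcp_pos"])
E
```

```text
100 8 [-46.8 -45.9 -45.1]
116 4 [-50.3 -49.6 -48.8]
148 4 [-57.8 -56.5 -56. ]
164 4 [-60.9 -60.4 -59.4]
172 7 [-63.1 -61.2 -60.9]
180 4 [-66.  -63.8 -63.2]
188 57 [-70.1 -67.5 -65.1]
196 168 [-106.5  -74.8  -69. ]
204 764 [-106.   -93.1  -78.9]
212 5 [-83.8 -82.3 -80.9]
cover x range [-127.92914722  127.82533734]
[-1.12670029e-03 -1.74940316e-04 -3.09797353e-01]
(0, 0, 300) [373.85287806 665.09381841  50.25286118]
(0, -20, 200) [375.51097276 645.16266887 -49.74713882]
(-160, -58, 100) [ 219.21215638  594.02872715 -149.74713882]
```

Call:
step_arm(jaw=0, translation=[[0, 0, 40], [375, 645, 40], [375, 645, 40], [375, 645, 40], [375, 645, 40], [375, 645, 40], [375, 645, 40], [375, 645, 40], [375, 645, 40], [375, 645, 40], [375, 645, 40], [375, 645, 40], [375, 645, 40], [375, 645, 40], [375, 645, 40], [375, 645, 40], [375, 645, 40], [375, 645, 40], [375, 645, 40], [375, 645, 40]], rot=[[0, 0, 0], [0, 0, -0.05], [0, 0, -0.1], [0, 0, -0.15], [0, 0, -0.2], [0, 0, -0.25], [0, 0, -0.31], [0, 0, -0.31], [0, 0, -0.31], [0, 0, -0.31], [0, 0, -0.31], [0, 0, -0.31], [0, 0, -0.31], [0, 0, -0.31], [0, 0, -0.31], [0, 0, -0.31], [0, 0, -0.31], [0, 0, -0.31], [0, 0, -0.31], [0, 0, -0.31]])

```text
t: 2.1
tcp_pos: [613.8, 66.5, 290.3]
orientation: [[0.997, 0.081, -0.0], [0.081, -0.997, -0.0], [-0.0, 0.0, -1.0]]
wrist_force: [-1.5, -0.4, 0.4]
finger_gap: -0.1
gripper_force: 0.0
```

Run:
```python
from h import *
tc=robot.state()["tcp_pos"]
im,X=cloud("scene"); P=S(X)-S(tc); cv2.imwrite("pics/s1.png",cv2.resize(im[20:290,200:440],None,fx=2.2,fy=2.2)[...,::-1])
m=(np.hypot(P[...,0],P[...,1])<90)&(P[...,2]>-40)&(P[...,2]<80)
for lo in range(-40,70,6):
    k=P[m&(P[...,2]>lo)&(P[...,2]<=lo+6)]
    if len(k)>2: print(lo,len(k),k.min(0).round(),k.max(0).round())
```

```text
-22 6 [  1.  -9. -19.] [ 12.   5. -16.]
-16 20 [ -7. -14. -16.] [ 12.   9. -10.]
-10 33 [ -6. -15. -10.] [13. 11. -4.]
-4 25 [ -6. -16.  -3.] [11. 13.  2.]
2 29 [ -6. -16.   2.] [12. 11.  7.]
8 29 [ -7. -15.   8.] [13. 10. 14.]
14 25 [ -5. -16.  14.] [12. 11. 19.]
20 35 [  3. -20.  20.] [14. 25. 26.]
26 60 [ -9. -34.  26.] [16. 30. 32.]
32 97 [-11. -40.  32.] [14. 35. 38.]
38 72 [-15. -42.  38.] [14. 40. 44.]
44 82 [-16. -46.  44.] [18. 44. 50.]
50 80 [-12. -52.  50.] [19. 50. 56.]
56 87 [-12. -56.  56.] [18. 56. 62.]
62 114 [-11. -63.  62.] [18. 59. 68.]
68 144 [-12. -63.  68.] [19. 58. 74.]
```

View pics/s1.png

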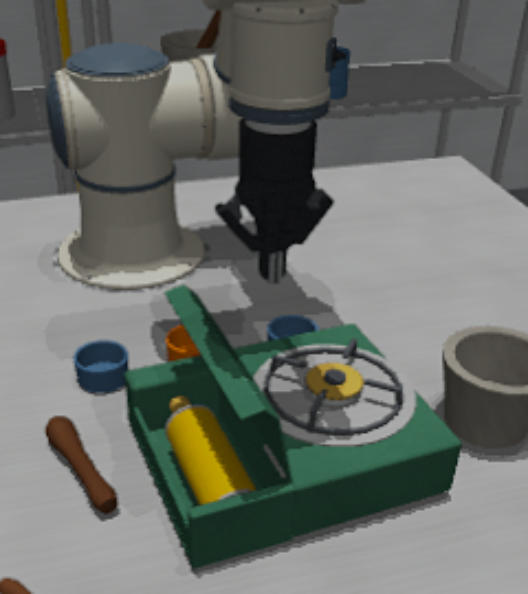

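The gripper is over the stove with its shut fingertips 19 mm below the TCP. The knuckles spread along the closing line, so I turn the tool by 90° to keep them clear of the cover while pushing.

Call:
step_arm(jaw=0, translation=[[0, 0, 0], [0, 0, 0], [0, 0, 0], [0, 0, 0], [0, 0, 0], [0, -8, 0], [0, -8, -10], [0, -8, -30], [0, -8, -50], [0, -8, -70], [0, -8, -90], [0, -8, -99], [0, -8, -99], [0, -8, -99]], rot=[[0, 0, 0.14], [0, 0, 0.28], [0, 0, 0.42], [0, 0, 0.56], [0, 0, 0.7], [0, 0, 0.84], [0, 0, 0.98], [0, 0, 1.12], [0, 0, 1.26], [0, 0, 1.4], [0, 0, 1.57], [0, 0, 1.57], [0, 0, 1.57], [0, 0, 1.57]])

```text
t: 3.55
tcp_pos: [614.5, 59.3, 192.1]
orientation: [[-0.078, 0.997, 0.001], [0.997, 0.078, -0.0], [-0.0, 0.001, -1.0]]
wrist_force: [0.7, -0.1, 0.6]
finger_gap: -0.3
gripper_force: 0.0
```

Call:
step_arm(translation=[[1, -12, 0], [2, -24, 0], [3, -35, -3], [3.5, -43, -6], [4, -50, -9.5], [4, -50, -9.5]], rot=[[0, 0, 0], [0, 0, 0], [0, 0, 0], [0, 0, 0], [0, 0, 0], [0, 0, 0]])

```text
t: 4.15
tcp_pos: [618.0, 8.5, 181.1]
orientation: [[-0.081, 0.997, -0.001], [0.997, 0.081, -0.0], [-0.0, -0.001, -1.0]]
wrist_force: [0.6, -0.1, -1.0]
finger_gap: -0.2
gripper_force: 0.0
```

Run:
```python
from h import *
im,X=cloud("top"); P=S(X)
hsv=cv2.cvtColor(im,cv2.COLOR_RGB2HSV)
g=(hsv[...,0]>60)&(hsv[...,0]<90)&(hsv[...,1]>90)
for lo in range(100,216,8):
    m=g&(P[...,2]>lo)&(P[...,2]<=lo+8)&(abs(P[...,0])<125)&(P[...,1]<-30)
    if m.sum()>3: print(lo,m.sum(),np.percentile(P[m][:,1],[5,50,95]).round(1))
print(S(robot.state()["tcp_pos"]),robot.state()["wrist_force"])
```

```text
100 6 [-53.7 -52.4 -50. ]
108 8 [-58.6 -57.8 -54.6]
124 6 [-69.3 -67.7 -64.6]
132 5 [-75.5 -72.9 -70.6]
140 7 [-79.7 -76.1 -74.5]
148 7 [-82.9 -81.6 -79.7]
156 4 [-90.6 -88.2 -87.7]
172 28 [-144.7 -103.4  -97.4]
180 44 [-136.4 -113.  -102. ]
[ -1.57362923 -79.02153976 181.32235973] [ 0.04123465  0.63515002 -0.59280881]
```

The cover follows as planned and is now at about 1.0 rad. I continue along the arc.

Call:
step_arm(translation=[[0.5, -7, -4.5], [1, -13, -9.5], [1.5, -18.5, -15], [2, -23.5, -21], [2.3, -28, -27.5], [2.6, -32, -34.5], [2.9, -35, -42], [3.1, -37.5, -49.5], [3.2, -39, -57.5], [3.3, -40, -62], [3.3, -40, -65.5], [3.3, -40, -67.5], [3.3, -40, -67.5]], rot=[[0, 0, 0], [0, 0, 0], [0, 0, 0], [0, 0, 0], [0, 0, 0], [0, 0, 0], [0, 0, 0], [0, 0, 0], [0, 0, 0], [0, 0, 0], [0, 0, 0], [0, 0, 0], [0, 0, 0]])

```text
t: 5.5
tcp_pos: [621.5, -30.4, 115.8]
orientation: [[-0.082, 0.997, 0.001], [0.997, 0.082, -0.0], [-0.001, 0.001, -1.0]]
wrist_force: [-10.1, 0.2, 24.8]
finger_gap: -0.1
gripper_force: 12.4
```

Call:
step_arm(translation=[[0, 0, 20], [0, 0, 60], [-40, 12, 60], [-80, 24, 60], [-120, 36, 60], [-162, 48.5, 60], [-162, 48.5, 60], [-162, 48.5, 50], [-162, 48.5, 40], [-162, 48.5, 30], [-162, 48.5, 30], [-162, 48.5, 30], [-162, 48.5, 30], [-162, 48.5, 30], [-162, 48.5, 30]], rot=[[0, 0, 0], [0, 0, -0.1], [0, 0, -0.24], [0, 0, -0.38], [0, 0, -0.52], [0, 0, -0.66], [0, 0, -0.8], [0, 0, -0.94], [0, 0, -1.08], [0, 0, -1.22], [0, 0, -1.36], [0, 0, -1.5], [0, 0, -1.57], [0, 0, -1.57], [0, 0, -1.57]])

```text
t: 7.0
tcp_pos: [459.6, 18.2, 144.4]
orientation: [[0.996, 0.085, 0.0], [0.085, -0.996, -0.0], [0.0, 0.0, -1.0]]
wrist_force: [-0.2, 0.2, 0.3]
finger_gap: 0.2
gripper_force: 0.0
```

Run:
```python
from h import *
s=robot.state(); print(s["tcp_pos"],s["wrist_force"])
im,X=cloud("top"); P=S(X)
hsv=cv2.cvtColor(im,cv2.COLOR_RGB2HSV)
g=(hsv[...,0]>60)&(hsv[...,0]<90)&(hsv[...,1]>90)
for a,b in((-65,-55),(-85,-75),(-105,-95),(-125,-115),(-145,-135),(-170,-150)):
    m=g&(P[...,1]>a)&(P[...,1]<b)&(abs(P[...,0])<120); print(a,m.sum(),np.nanmedian(P[m][:,2]) if m.any() else 0)
q=S(np.load("top0.npy"))
# stove shift: left edge/front/back pixels
i0=np.load("top0im.npy");h0=cv2.cvtColor(i0,cv2.COLOR_RGB2HSV);g0=(h0[...,0]>60)&(h0[...,0]<90)&(h0[...,1]>90)
for nm,G in(("before",g0),("after",g)):
    G=G.copy();G[:100]=0;G[280:]=0
    print(nm,[np.mean([np.where(G[v])[0][0] for v in range(160,240)]),np.mean([np.where(G[:,u])[0][0] for u in range(250,320)]),np.mean([np.where(G[:,u])[0][-1] for u in range(250,310)])])
win=np.zeros(g.shape,bool);win[230:275,310:360]=1
r=win&((hsv[...,0]<5)|(hsv[...,0]>175))&(hsv[...,1]>150);print("red",r.sum(),np.nanmedian(X[r],0) if r.any() else 0)
cv2.imwrite("pics/t2.png",cv2.resize(im[110:330,220:420],None,fx=2.7,fy=2.7)[...,::-1])
```

```text
[459.63181951  18.16399485 144.37177005] [-0.15725682  0.23731279  0.32543354]
-65 238 97.5509994444316
-85 196 97.53118039856473
-105 263 97.56210371968781
-125 255 97.65759603503584
-145 264 97.62719444150598
-170 355 90.46538129118426
before [np.float64(266.8375), np.float64(139.84285714285716), np.float64(251.1)]
after [np.float64(266.85), np.float64(140.04285714285714), np.float64(242.98333333333332)]
red 0 0
```

View pics/t2.png

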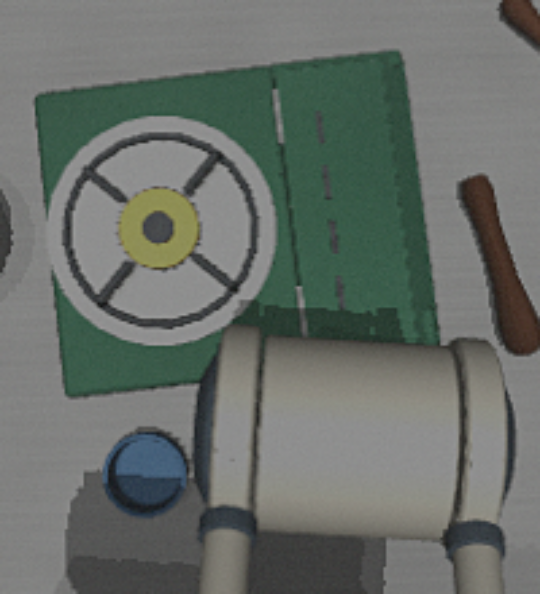

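The cover is flat at 97.6 mm and the stove hasn't moved. Now I press the lever.

Call:
step_arm(translation=[[0, 0, -25], [0, 0, -42], [0, 0, -50], [0, 0, -54], [0, 0, -58], [0, 0, -62], [0, 0, -66], [0, 0, -70], [0, 0, -74], [0, 0, -77], [0, 0, -80], [0, 0, -82], [0, 0, -82]], rot=[[0, 0, 0], [0, 0, 0], [0, 0, 0], [0, 0, 0], [0, 0, 0], [0, 0, 0], [0, 0, 0], [0, 0, 0], [0, 0, 0], [0, 0, 0], [0, 0, 0], [0, 0, 0], [0, 0, 0]])

```text
t: 8.35
tcp_pos: [460.1, 18.1, 63.6]
orientation: [[0.997, 0.083, 0.002], [0.083, -0.997, -0.0], [0.002, 0.0, -1.0]]
wrist_force: [-8.6, 0.1, 50.0]
finger_gap: 0.1
gripper_force: 25.0
```

Call:
step_arm(translation=[[0, 0, 10], [0, 0, 50], [0, 0, 100], [0, 0, 150], [0, -50, 180], [0, -100, 180], [0, -150, 180], [0, -200, 180], [-10, -250, 180], [-20, -300, 180], [-40, -350, 180], [-60, -400, 180], [-60, -400, 180], [-60, -400, 180]], rot=[[0, 0, 0], [0, 0, 0], [0, 0, 0], [0, 0, 0], [0, 0, 0], [0, 0, 0], [0, 0, 0], [0, 0, 0], [0, 0, 0], [0, 0, 0], [0, 0, 0], [0, 0, 0], [0, 0, 0], [0, 0, 0]])

```text
t: 9.75
tcp_pos: [398.6, -384.0, 241.9]
orientation: [[0.997, 0.08, -0.0], [0.08, -0.997, -0.0], [-0.0, 0.0, -1.0]]
wrist_force: [1.1, -0.3, 0.2]
finger_gap: 0.1
gripper_force: 0.0
```

Run:
```python
from h import *
im,X=cloud("top"); P=S(X)
hsv=cv2.cvtColor(im,cv2.COLOR_RGB2HSV)
g=(hsv[...,0]>60)&(hsv[...,0]<90)&(hsv[...,1]>90)
i0=np.load("top0im.npy");h0=cv2.cvtColor(i0,cv2.COLOR_RGB2HSV);g0=(h0[...,0]>60)&(h0[...,0]<90)&(h0[...,1]>90)
for a,b in((-65,-55),(-105,-95),(-145,-135)):
    m=g&(P[...,1]>a)&(P[...,1]<b)&(abs(P[...,0])<120); print(a,np.nanmedian(P[m][:,2]))
for nm,G in(("before",g0),("after",g)):
    G=G.copy();G[:100]=0;G[265:]=0
    print(nm,[np.mean([np.where(G[v])[0][0] for v in range(160,240)]),np.mean([np.where(G[:,u])[0][0] for u in range(250,320)]),np.mean([np.where(G[:,u])[0][-1] for u in range(250,310)])])
win=np.zeros(g.shape,bool);win[230:275,310:360]=1
r=win&((hsv[...,0]<5)|(hsv[...,0]>175))&(hsv[...,1]>150);print("red",r.sum(),np.nanmedian(X[r],0),np.nanmax(X[r],0))
cv2.imwrite("pics/t3.png",cv2.resize(im[110:310,220:420],None,fx=2.9,fy=2.9)[...,::-1])
```

```text
-65 97.7624726215598
-105 97.44111182765326
-145 97.53942282861144
before [np.float64(266.8375), np.float64(139.84285714285716), np.float64(251.1)]
after [np.float64(266.8375), np.float64(139.95714285714286), np.float64(250.9)]
red 62 [465.21327104  18.66874768  46.65996586] [475.90363213  28.62325032  52.96352149]
```

View pics/t3.png

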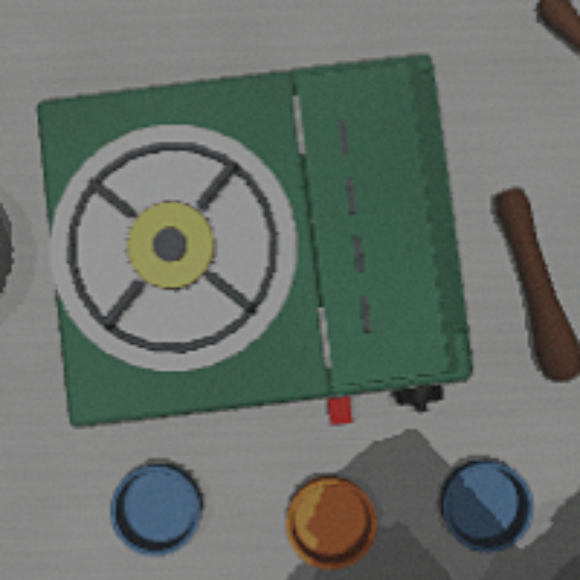

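The picture shows the cover flat, the lever tab at crop (340,411) down from about 71 to 47 mm, and the stove, knob, ramekins and pestle in place.

```bash
python3 -c "
from workcell import robot
print(robot.finish_job())"
```

```text
the job is handed in; nothing more can be done
None
```

The job is handed in at about 10 s: the cover is fully shut and the red lever is down in its locked position; in the last picture the stove had not moved, and the knob, mortar, pestle and ramekins looked untouched.

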